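# Turn a wheelchair wheel valve-stem-up for pumping

## Robot

A 7-joint arm with a two-finger parallel gripper is mounted at the origin on the work surface. World frame = base frame: x ahead of the robot, y to its left, z up, the work surface at z = 0. Lengths are in m, angles in rad, forces in N, time in s.
With the tool pointing down it reaches from about 0.4 to 0.925 m from the base axis. Payload 4.1 kg.
Tool frame: the origin (TCP) lies at the very end of the fingers, on their centre line; the grasp point (between the pads) lies 19 mm behind it (env.hold_point_z is the distance from the TCP to the grasp point, in m); z points along the fingers, y is the line along which they close (so a half turn about z gives the same grasp; the last joint's range is limited). The gripper opens to 85 mm and grips with 20 to 120 N. Pads are 22 mm wide; open, the fingers measure 114 mm over their backs; the gripper's body (76 mm by 85 mm) begins 54 mm behind the grasp point. The pads swing forward as they close: fully open they stand 13 mm farther back than shut.
Start: joints at [1.113, 0.398, 0.045, 1.537, -0.019, 1.207, -0.051], TCP at [0.228, -0.609, 0.231] pointing down, gripper open.
Joint ranges: [-2.82, 2.82], [-0.49, 2.23], [-1.37, 1.46], [0, 2.46], [-1.36, 4.5], [0.23, 2], [-2.94, 2.94]. Speed limits (rad/s): [2.57, 2.57, 3.14, 3.14, 3.14, 3.14, 3.14].

## Interface

Orientations are given as a unit quaternion [w, x, y, z].
In Python, from cell import get_obs, grab_frame, env, spot_in, pinpoint gives the robot as it stands. The module is installed in compiled form; this text tells all that it offers.
- The arm moves only by the tool arm_command, never from a script. Its argument "motion" is text: rows parted by semicolons, each of 6 numbers parted by spaces: the shift along the tool's x, y, z in m, then the turn, a rotation vector about the tool's x, y, z in degrees. A call has exactly 5 rows; each row shifts and turns the commanded pose from where the row before left it, along the tool's axes as they then stand; what a row does not reach is not made up. A row lasts 1/12 s, in which the tool goes at most 41.7 mm and 7.16 degrees, less where a joint would pass 70% of its speed; a pose out of reach is approached as far as the arm can. A call is refused whole if a number of a shift passes 0.0417 or a number of a turn 7.16, either way. A call with a gripper value outside its range is refused whole. "hand" is the closure in counts, from 0 (fully open) to 255 (shut), set as the call begins (left out, the last holds). The fingers move at their own pace and stop on an object; the grip force is fixed at half the most. Time passes only in rows, so rows that do not move let the fingers close, or fill a call up. It gives the time, the measured TCP pose, the force, the opening and the grip force at its end, in the units of the state.
- get_obs(): the state, without advancing time (a new reading comes with each control period).
- grab_frame(name): name is "scene" or "top" or "wrist"; returns a dict with "image" (384x512x3 uint8, red, green, blue), "intrinsics" (3x3 intrinsics, pixels), "rvec" (rotation vector, rad) and "tvec" (3), from world to camera coordinates, as OpenCV has them. Camera axes: x right, y down, z forward; pixel columns grow to the right and rows downward; lengths in m; the calibration is good to about 2 mm. A picture is of the moment at which its call begins. There is no depth.
- env.hand_in(): hands the job in; it is judged then, once.
Trained networks look in the newest picture that a camera, given by its name, has taken for a name from the list of things; names that differ only in an ending like _2 or _b are one class to them, and where a whole thing is asked for, a point or a joint stands for the part that bears it (a point fixed in the world has none). Each returns a list of dicts, best first, with "score" (0 to 1); they miss things now and then, are a little off and sometimes report something else, mostly with a low value. They report only what shows in the picture. A call takes as long as a camera call.
- spot_in(label, camera): "location" ([x, y, z] in m, in world coordinates, good to about 4 mm: the middle of the surface that is visible of it).
- pinpoint(label, camera): "location" ([x, y, z] in m, in world coordinates, good to about 4 mm: a listed point, or the origin of a listed thing).
The state is a dict: "t": time; "q": joint angles; "dq": joint speeds; "tau": joint torques, N m; "tcp_pos": TCP position; "orientation": TCP orientation; "force": force on the tool from outside, world axes, zero at the start; "moment": the same for the moment, N m; "width": opening from 0.0 (shut) to 1.0 (fully open); "grasp_force": force on a finger pad.
Only numpy, scipy, OpenCV 4.12 (cv2) and the standard library are available. Lean on these libraries where they do the work, as an engineer would, in place of code of your own. Each camera call takes 0.05 s, during which the arm holds its last target. There are 200 camera calls.

## Task

The wheelchair wheel on the desk stand is to be pumped up next, and the hose only reaches the valve when it is at the bottom of the rim. With the fingertips, push gently on one spoke after another until the wheel has turned so far that the valve is at the very bottom and its stem points straight up at the hub, then take the hand away. Keep the fingers off the dirty tyre and the valve stem, do not clamp the spokes or shove them hard, do not fling the wheel round, do not shift or lift the stand, and leave the other things on the desk alone.

Things in the scene. Friction and masses are not known exactly. Their poses are not given: they have to be found in the camera images.
- stand: free-standing blue tube stand, 5 kg, not fixed to the desk. Origin on the desk straight below the wheel's centre; x level, along the axle, from the robot's side to the far side; y level, in the wheel's plane (left seen from the robot); z up. Two foot tubes along x (-132 to +170 mm) at y = +-150 mm, 29 mm high; its legs and axle block are all behind the wheel (x over 30 mm).
- hub (a point): centre of the wheel, on the axle, 225 mm above the desk; axes as the stand's (does not turn). The hub is 60 mm in diameter and reaches 31 mm to the front (-x), its steel button 42 mm.
- wheel (a joint): angle of the wheel in rad. 0 (or any whole turn) = valve at the very bottom, stem straight up. It grows clockwise as seen from the robot (the +y side goes up). No end stops, turns either way, drags (0.15 N m, about 1.5 N at mid-spoke) and stays where it is left. With the wheel at 0 the six spokes lie at 30, 90, 150, 210, 270, 330 deg from straight up: two are level.
- spokes: black rim with six straight spokes 60 deg apart, valve midway between two; turns with the wheel. Origin at the wheel's centre, x along the axle, -z through the valve. Spoke 18 mm wide, 12 mm thick, from hub to rim inside (radius 150 mm), dished forward: mid-thickness 19 mm in front (-x) of the centre plane at radius 30, 10.5 at 100, 4.5 at 150 mm. Clear openings between; rim 26 mm wide.
- tyre: grey rubber tyre, turning with the wheel: outer radius 200 mm, inner radius 165 mm, 35 mm wide (17.5 mm to either side of the centre plane); it ends 25 mm above the desk. Dirty: not to be pushed on. Origin at the wheel's centre.
- valve: valve, brass and steel, 8 to 16 mm in diameter, standing 34 mm inward from the rim's inside towards the hub; turns with the wheel. Origin at its foot on the rim (150 mm from the wheel's centre, in the centre plane), z axis along the stem to its free end (towards the hub).
- pump: hand pump lying on the desk beside the wheel, 262 mm long along its y, 34 mm high; leave alone. Origin under its middle.
- phone: phone lying flat on the desk beside the wheel, 150 x 76 x 10 mm; leave alone. Origin under its middle.
- gauge: round dial pressure gauge lying on the desk, 54 mm in diameter, 24 mm high, with a 61 mm stem to its -x; leave alone. Origin under the dial.
- bottle: water bottle standing on the desk, 64 mm in diameter, 205 mm high; leave alone. Origin under its middle.

How it is judged:
At the end, for the whole second after the job is handed in: The valve is at the bottom of the rim with its stem pointing straight up to within 0.10 rad (6 deg), the wheel is at rest, and the stand is upright within 25 mm of where it stood (angle between valve's own z axis and vertical below 0.1 rad and velocity of joint wheel between -0.05 and 0.05 rad/s and distance of stand from where it was at the start of the episode below 0.025 m and angle between stand's own z axis and vertical below 0.05 rad); the robot touches nothing.
It fails at once if the valve stem (over 1 N) or the dirty tyre (over 3 N) is pushed by the fingers (contact force between any of the fingers, the arm and valve above 1 N or contact force between the fingers and tyre above 3 N).
It fails at once if a spoke is clamped or shoved hard (over 60 N) (contact force between the fingers and spokes above 60 N).
It fails at once if the wheel is flung round (over 4 rad/s) (velocity of joint wheel above 4 rad/s or velocity of joint wheel below -4 rad/s).
It fails at once if the stand is shoved over 25 mm, tipped or lifted (distance of stand from where it was at the start of the episode above 0.025 m or angle between stand's own z axis and vertical above 0.08 rad or height (world z) of stand above 0.008 m).
It fails at once if a bystander is moved over 20 mm (distance of any of pump, phone, gauge, bottle from where it was at the start of the episode above 0.02 m).
It also fails if it takes over 54 s, if anything falls off the work surface, if the arm or the gripper's body presses on something with over 40 N, if the wrist force passes 120 N, or if a joint passes its speed limit or range.

## Working session

There is one attempt and no reset: what is moved stays moved. The work goes in short steps, Python scripts to look and compute and a tool call to move; the robot and the scene stay as the last step left them, time stands still between calls to the robot, and variables do not carry over. Pictures are saved under pics/ and viewed, at most 10 in all, crops included, and the job is handed in when it is done.

Besides the shell and the picture viewer there is one more tool, called after "Emit:" as name(argument=value, ...) on one line, values as JSON. arm_command: Moves the arm, as the interface text tells. Its arguments: {"type":"object","properties":{"motion":{"type":"string"},"hand":{"type":"number"}},"required":["motion"]}

```bash
mkdir -p pics
python3 - <<'E'
from cell import *
import cv2
o=get_obs(); print(o['t'],o['tcp_pos'],o['orientation'])
ims=[]
for c in ("scene","top"):
    f=grab_frame(c); cv2.imwrite(f"pics/{c}0.png",f["image"][:,:,::-1])
    for l in ("stand","hub","valve","spokes","tyre","pump","phone","gauge","bottle"):
        for r in pinpoint(l,c)[:2]: print(c,l,r)
E
```

```text
0.0 [ 0.2280176  -0.60802267  0.23028361] [-9.17911355e-04  9.83941423e-01  1.78489130e-01 -2.53009162e-04]
scene stand {'location': [0.5431, 0.0115, -0.0014], 'score': 0.57}
scene hub {'location': [0.5447, 0.0097, 0.2204], 'score': 0.69}
scene valve {'location': [0.545, 0.0095, 0.2209], 'score': 0.65}
scene valve {'location': [0.5539, -0.0485, 0.3611], 'score': 0.44}
scene spokes {'location': [0.5487, 0.0166, 0.2249], 'score': 0.85}
scene tyre {'location': [0.5536, -0.048, 0.3587], 'score': 0.36}
scene pump {'location': [0.4651, -0.2955, 0.0019], 'score': 0.67}
scene phone {'location': [0.5345, 0.2592, -0.0014], 'score': 0.57}
scene gauge {'location': [0.667, 0.3007, 0.0021], 'score': 0.52}
scene bottle {'location': [0.709, -0.243, 0.0026], 'score': 0.95}
top stand {'location': [0.5455, 0.0102, 0.0], 'score': 0.85}
top hub {'location': [0.5453, 0.0121, 0.2247], 'score': 0.7}
top spokes {'location': [0.5419, 0.0155, 0.2281], 'score': 0.9}
top tyre {'location': [0.5446, 0.0168, 0.23], 'score': 0.86}
top pump {'location': [0.4654, -0.2964, 0.0019], 'score': 0.78}
top phone {'location': [0.5343, 0.2625, -0.0017], 'score': 0.86}
top gauge {'location': [0.6716, 0.3021, 0.0], 'score': 0.78}
top bottle {'location': [0.7132, -0.2483, -0.0], 'score': 0.75}
```

View pics/scene0.png

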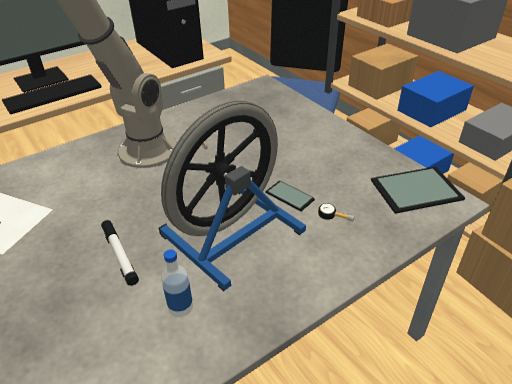

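View pics/top0.png

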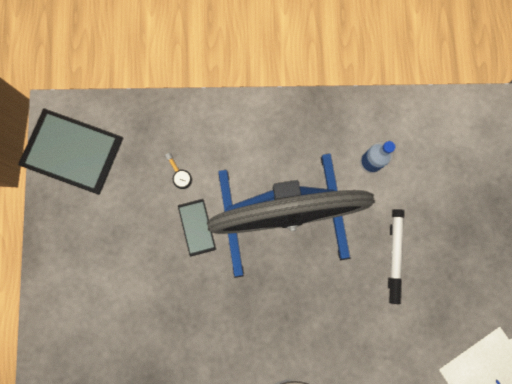

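The scene camera looks from behind: the wheel is at about (220,165), with its hub block at (238,178). The top view shows the stand yawed about +9°, with the feet running from (239,274) to (223,172) and from (345,257) to (327,157). I'll rectify the wheel plane to read the spokes and valve.

```bash
cat > h.py <<'E'
from cell import *
import numpy as np, cv2
def cam(c):
    f=grab_frame(c); R=cv2.Rodrigues(np.array(f["rvec"],float))[0]; return f,R,np.array(f["tvec"],float).ravel(),np.array(f["intrinsics"])
def proj(P,R,t,K):
    p=(np.atleast_2d(P)@R.T+t)@K.T; return p[:,:2]/p[:,2:]
def onplane(uv,z,R,t,K):
    d=R.T@np.linalg.solve(K,[uv[0],uv[1],1]); C=-R.T@t; return C+d*(z-C[2])/d[2]
def rect(c,name,H,yaw,dx=0.0,half=.21,n=560):
    f,R,t,K=cam(c); ax=np.array([np.cos(yaw),np.sin(yaw),0]); ay=np.array([-np.sin(yaw),np.cos(yaw),0])
    H=np.array(H); c4=[(1,1),(-1,1),(-1,-1),(1,-1)] # (y,z): left is +y
    W=np.array([H+dx*ax+half*a*ay+half*b*np.array([0,0,1]) for a,b in c4])
    M=cv2.getPerspectiveTransform(proj(W,R,t,K).astype(np.float32),np.float32([[0,0],[n,0],[n,n],[0,n]]))
    im=cv2.warpPerspective(f["image"],M,(n,n),flags=cv2.INTER_CUBIC)
    cv2.imwrite(name,im[:,:,::-1]); return im
E
python3 - <<'E'
from h import *
f,R,t,K=cam("top")
A=[onplane(p,.029,R,t,K) for p in ((239,274),(223,172),(345,257),(327,157))]
for a in A: print(a.round(4))
for i in (0,2):
    d=A[i+1]-A[i]; print(np.degrees(np.arctan2(d[1],d[0])),np.linalg.norm(d))
g=np.array([(n[0]) for n in (A[1]-A[0],A[3]-A[2])]);
yaw=np.mean([np.arctan2((A[i+1]-A[i])[1],(A[i+1]-A[i])[0]) for i in (0,2)])
print(yaw, np.mean(A,0)-np.array([np.cos(yaw),np.sin(yaw),0])*.019)
rect("scene","pics/r0.png",[.545,.011,.225],yaw)
E
```

```text
[0.4008 0.1413 0.029 ]
[0.6858 0.1824 0.029 ]
[ 0.4409 -0.1526  0.029 ]
[ 0.7243 -0.1142  0.029 ]
8.201554576937207 0.2880142362167339
7.720885644822575 0.28599517891690696
0.13894950341084214 [0.54410564 0.01159347 0.029     ]
```

View pics/r0.png

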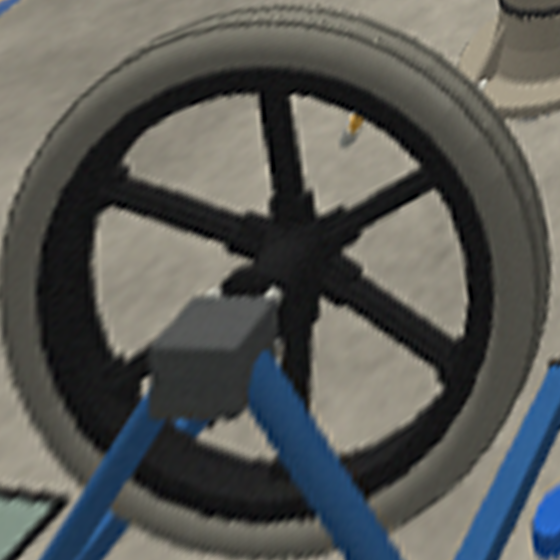

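The valve is up and to the right at (352,125), about 24° clockwise from the top. That makes the wheel angle about -156°, so it needs 156° clockwise. I'll write a planner and start turning the tool toward the wheel.

```bash
cat >> h.py <<'E'
from scipy.spatial.transform import Rotation as Ro, Slerp
YAW=.139; HUB=np.array([.5447,.0115,.225])
AX=np.array([np.cos(YAW),np.sin(YAW),0]); AY=np.array([-np.sin(YAW),np.cos(YAW),0]); AZ=np.array([0,0,1.])
def W(x,y,z): return HUB+x*AX+y*AY+z*AZ            # stand axes -> world
def loc(p): d=np.array(p)-HUB; return np.array([d@AX,d@AY,d[2]])
def ori(head,pitch):
    h,p=np.radians([head,pitch]); z=np.array([np.cos(h)*np.cos(p),np.sin(h)*np.cos(p),-np.sin(p)])
    y=np.array([np.sin(h),-np.cos(h),0]); return Ro.from_matrix(np.c_[np.cross(y,z),y,z])
def tool():
    o=get_obs(); q=np.array(o['orientation']); return o,np.array(o['tcp_pos']),Ro.from_quat(q[[1,2,3,0]])
def rows(wps,start=None):  # wps: list of (pos, Rot, nrows)
    p,R=start if start else tool()[1:]; out=[]
    for P,Q,n in wps:
        S=Slerp([0,1],Ro.concatenate([R,Q])); p0=p
        for k in range(1,n+1):
            p1=p0+(P-p0)*k/n; R1=S(k/n)
            out.append(np.r_[R.inv().apply(p1-p),np.degrees((R.inv()*R1).as_rotvec())]); p,R=p1,R1
    for i in range(0,len(out),5): print("; ".join(" ".join(f"{v:.4g}" for v in np.r_[r[:3].round(4),r[3:].round(1)]) for r in out[i:i+5]))
def state():
    o,p,R=tool(); z=R.apply([0,0,1]); print(round(o['t'],2),'q',np.round(o['q'],2),'tcp',p.round(4),'loc',loc(p).round(4),'head',np.degrees(np.arctan2(z[1],z[0])).round(1),'pitch',np.degrees(np.arcsin(-z[2])).round(1),'F',np.round(o['force'],1),'w',o['width'])
E
python3 - <<'E'
from h import *
rows([(np.array([.36,-.33,.30]),ori(20.5,30),10)])
E
```

```text
0.0221 -0.0215 -0.0069 -0 6 0; 0.0227 -0.0215 -0.0045 -0 6 0; 0.0231 -0.0215 -0.0021 -0 6 0; 0.0232 -0.0215 0.0003 -0 6 0; 0.023 -0.0215 0.0027 -0 6 0
0.0226 -0.0215 0.0051 -0 6 0; 0.0219 -0.0215 0.0074 -0 6 0; 0.021 -0.0215 0.0097 -0 6 0; 0.0199 -0.0215 0.0118 -0 6 0; 0.0185 -0.0215 0.0138 -0 6 0
```

Emit:
arm_command(motion="0.022 -0.0215 -0.007 0 6 0; 0.0225 -0.0215 -0.0045 0 6 0; 0.023 -0.0215 -0.002 0 6 0; 0.023 -0.0215 0 0 6 0; 0.023 -0.0215 0.0025 0 6 0", hand=255)

```text
t: 1.52
tcp_pos: [0.2938, -0.4689, 0.2674]
orientation: [-0.045, 0.95, 0.172, 0.257]
force: [-0.1, 0.0, -0.1]
width: 0.302
grasp_force: 0.0
```

Emit:
arm_command(motion="0.0225 -0.0215 0.005 0 6 0; 0.022 -0.0215 0.0075 0 6 0; 0.021 -0.0215 0.01 0 6 0; 0.02 -0.0215 0.012 0 6 0; 0.0185 -0.0215 0.014 0 6 0")

```text
t: 1.93
tcp_pos: [0.3597, -0.3295, 0.3011]
orientation: [-0.088, 0.851, 0.154, 0.494]
force: [-0.2, -0.2, -1.3]
width: 0.003
grasp_force: 0.0
```

Run:
```python
from h import *
state()
rows([(W(-.08,-.08,.05),ori(20.5,30),10)])
```

```text
1.93 q [ 1.41  0.14 -0.14  2.13 -1.11  1.27  0.64] tcp [ 0.3597 -0.3295  0.3011] loc [-0.2305 -0.3121  0.0761] head 20.3 pitch 29.8 F [-0.2 -0.2 -1.3] w 0.002589709852405583
0.0076 -0.0194 0.0184 0 -0 0; 0.0076 -0.0194 0.0184 0 -0 0; 0.0076 -0.0194 0.0184 0 -0 0; 0.0076 -0.0194 0.0184 0 -0 0; 0.0076 -0.0194 0.0184 0 -0 0
0.0076 -0.0194 0.0184 0 -0 0; 0.0076 -0.0194 0.0184 0 -0 0; 0.0076 -0.0194 0.0184 0 -0 0; 0.0076 -0.0194 0.0184 0 -0 0; 0.0076 -0.0194 0.0184 0 -0 0
```

Emit:
arm_command(motion="0.0076 -0.0194 0.0184 0 0 0; 0.0076 -0.0194 0.0184 0 0 0; 0.0076 -0.0194 0.0184 0 0 0; 0.0076 -0.0194 0.0184 0 0 0; 0.0076 -0.0194 0.0184 0 0 0")

```text
t: 2.35
tcp_pos: [0.4182, -0.2033, 0.2868]
orientation: [-0.089, 0.852, 0.155, 0.492]
force: [0.8, 0.2, 0.5]
width: -0.001
grasp_force: 0.0
```

Run:
```python
from h import *
state()
```

```text
2.35 q [ 1.28 -0.02 -0.27  2.34 -1.29  1.09  0.62] tcp [ 0.4182 -0.2033  0.2868] loc [-0.1551 -0.1952  0.0618] head 20.5 pitch 30.0 F [0.8 0.2 0.5] w -0.0010329868942552144
```

Emit:
arm_command(motion="0.0076 -0.0194 0.0184 0 0 0; 0.0076 -0.0194 0.0184 0 0 0; 0.0076 -0.0194 0.0184 0 0 0; 0.0076 -0.0194 0.0184 0 0 0; 0.0076 -0.0194 0.0184 0 0 0")

```text
t: 2.77
tcp_pos: [0.441, -0.1559, 0.2821]
orientation: [-0.079, 0.855, 0.159, 0.487]
force: [0.1, 0.1, -1.0]
width: -0.001
grasp_force: 0.0
```

Run:
```python
from h import *
state()
rows([(W(-.06,-.085,.05),ori(20,40),5)])
rows([(W(-.06,-.085,.05),ori(35,30),5)])
```

```text
2.77 q [ 0.64 -0.11  0.19  2.41 -1.35  0.93  0.58] tcp [ 0.441  -0.1559  0.2821] loc [-0.1258 -0.1514  0.0571] head 19.8 pitch 30.9 F [ 0.1  0.1 -1. ] w -0.0008540659417632995
0.007 -0.0101 0.0141 0 -1.8 0.2; 0.0074 -0.0102 0.0139 0 -1.8 0.2; 0.0078 -0.0102 0.0137 0 -1.8 0.2; 0.0082 -0.0102 0.0134 0 -1.8 0.2; 0.0086 -0.0102 0.0132 0 -1.8 0.2
0.007 -0.0101 0.0141 2.6 0.2 -1.3; 0.0072 -0.0093 0.0146 2.6 0.2 -1.3; 0.0073 -0.0085 0.015 2.6 0.2 -1.3; 0.0075 -0.0076 0.0154 2.6 0.2 -1.3; 0.0076 -0.0067 0.0158 2.6 0.2 -1.3
```

Run:
```python
from h import *
rows([(W(-.08,-.06,.09),ori(14,48),5)])
```

```text
0.0125 -0.0157 0.0076 -0.9 -3.4 1; 0.0127 -0.0161 0.0066 -0.9 -3.4 1; 0.0128 -0.0164 0.0055 -0.9 -3.4 1; 0.0128 -0.0167 0.0045 -0.9 -3.4 1; 0.0127 -0.017 0.0035 -0.9 -3.4 1
```

Emit:
arm_command(motion="0.0125 -0.0155 0.0075 -0.9 -3.4 1; 0.0127 -0.016 0.0065 -0.9 -3.4 1; 0.0128 -0.0164 0.0055 -0.9 -3.4 1; 0.0128 -0.0167 0.0045 -0.9 -3.4 1; 0.0127 -0.017 0.0035 -0.9 -3.4 1")

```text
t: 3.18
tcp_pos: [0.4689, -0.0688, 0.3115]
orientation: [-0.049, 0.92, 0.12, 0.371]
force: [0.4, -0.0, 0.2]
width: 0.001
grasp_force: 0.0
```

Run:
```python
from h import *
state()
f=grab_frame("top");cv2.imwrite("pics/t1.png",f["image"][:,:,::-1])
rows([(W(-.07,0.03,.10),ori(9,50),5)])
```

```text
3.18 q [ 0.62 -0.31 -0.22  2.31 -0.88  0.67 -0.34] tcp [ 0.4689 -0.0688  0.3115] loc [-0.0863 -0.0691  0.0865] head 15.0 pitch 46.1 F [ 0.4 -0.   0.2] w 0.0005329615485085777
0.005 -0.0184 0.002 -0.9 -0.8 0.9; 0.0047 -0.0185 0.0017 -0.9 -0.8 0.9; 0.0044 -0.0186 0.0013 -0.9 -0.8 0.9; 0.0041 -0.0187 0.001 -0.9 -0.8 0.9; 0.0038 -0.0188 0.0007 -0.9 -0.8 0.9
```

Emit:
arm_command(motion="0.005 -0.0184 0.002 -0.9 -0.8 0.9; 0.0047 -0.0185 0.0017 -0.9 -0.8 0.9; 0.0044 -0.0186 0.0013 -0.9 -0.8 0.9; 0.004 -0.0187 0.001 -0.9 -0.8 0.9; 0.004 -0.0188 0.0007 -0.9 -0.8 0.9")

```text
t: 3.65
tcp_pos: [0.4689, 0.0263, 0.3207]
orientation: [-0.024, 0.937, 0.071, 0.341]
force: [-0.5, -0.2, 0.2]
width: -0.002
grasp_force: 0.0
```

Run:
```python
from h import *
state()
f=grab_frame("scene");cv2.imwrite("pics/s1.png",cv2.resize(f["image"][80:260,120:320,::-1],(800,720))[:600])
for l in("hub","valve"): print([ (l,c,r) for c in("scene","top") for r in pinpoint(l,c)[:2]])
rows([(W(-.004,0.036,.080),ori(9,48),5)])
```

```text
3.65 q [ 0.72 -0.44 -0.6   2.29 -0.7   0.63 -0.88] tcp [0.4689 0.0263 0.3207] loc [-0.073   0.0251  0.0957] head 8.4 pitch 50.1 F [-0.5 -0.2  0.2] w -0.0023778602068458905
[('hub', 'scene', {'location': [0.5427, 0.01, 0.2227], 'score': 0.75}), ('hub', 'top', {'location': [0.548, 0.0124, 0.2252], 'score': 0.84})]
[('valve', 'scene', {'location': [0.5554, -0.0479, 0.3588], 'score': 0.45})]
0.0086 -0.0024 0.0113 0.1 0.4 -0; 0.0085 -0.0024 0.0114 0.1 0.4 -0; 0.0084 -0.0023 0.0114 0.1 0.4 -0; 0.0084 -0.0023 0.0115 0.1 0.4 -0; 0.0083 -0.0023 0.0116 0.1 0.4 -0
```

View pics/s1.png

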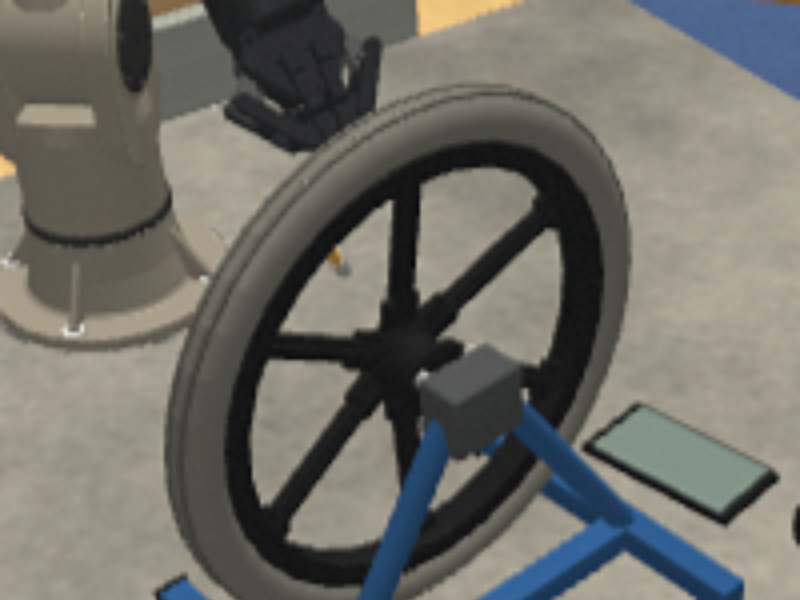

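The gripper is in front of the wheel at the top (about (300,100) in the crop), with the tip hidden behind the tyre. The valve at (340,265) hasn't moved. Now I'll insert the fingertips into the opening left of the top spoke.

Emit:
arm_command(motion="0.0086 -0.0024 0.0113 0 0.4 0; 0.0085 -0.0024 0.0114 0 0.4 0; 0.0084 -0.0023 0.0114 0 0.4 0; 0.0084 -0.0023 0.0115 0 0.4 0; 0.0083 -0.0023 0.0116 0 0.4 0")

```text
t: 4.32
tcp_pos: [0.5364, 0.0458, 0.3044]
orientation: [-0.026, 0.931, 0.069, 0.357]
force: [0.2, -0.3, 0.2]
width: 0.0
grasp_force: 0.0
```

Run:
```python
from h import *
state()
f=grab_frame("scene");cv2.imwrite("pics/s2.png",cv2.resize(f["image"][80:230,120:320,::-1],(800,600)))
```

```text
4.32 q [ 0.79 -0.28 -0.79  2.24 -0.65  0.44 -0.97] tcp [0.5364 0.0458 0.3044] loc [-0.0034  0.0351  0.0794] head 8.4 pitch 48.0 F [ 0.2 -0.3  0.2] w 0.0001412231365409872
```

View pics/s2.png

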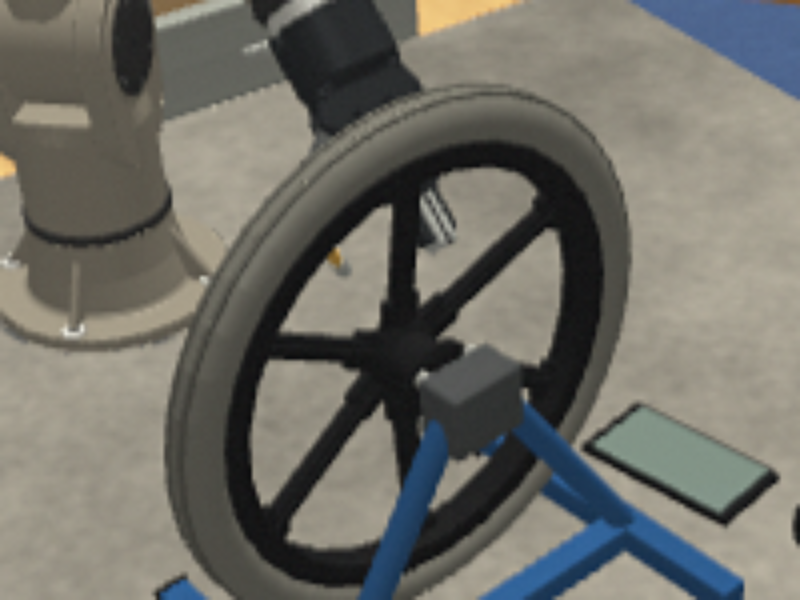

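The fingertips are through the opening at (435,225), just beside the top spoke and clear of tyre and valve. Now I'll push clockwise along an arc.

```bash
cat >> h.py <<'E'
def arc(a0,a1,n,r=.086,x=-.003,head=9,pitch=48):
    rows([(W(x,-r*np.sin(a),r*np.cos(a)),ori(head,pitch),1) for a in np.radians(np.linspace(a0,a1,n+1)[1:])])
E
python3 - <<'E'
from h import *
arc(-24,36,15)
E
```

```text
0.0003 0.0066 -0.0018 0.3 0 -0.4; 0.0012 0.0057 -0.0014 -0 0 -0; 0.0009 0.0058 -0.0011 0 0 0; 0.0006 0.0059 -0.0008 0 0 0; 0.0003 0.006 -0.0005 0 0 0
0.0001 0.006 -0.0002 0 0 0; -0.0002 0.006 0.0001 0 0 0; -0.0005 0.006 0.0004 0 0 0; -0.0008 0.0059 0.0007 0 0 0; -0.001 0.0058 0.001 0 0 0
-0.0013 0.0057 0.0013 0 0 0; -0.0016 0.0056 0.0016 0 0 0; -0.0018 0.0054 0.0019 0 0 0; -0.0021 0.0052 0.0022 0 0 0; -0.0023 0.005 0.0024 0 0 0
```

Emit:
arm_command(motion="0.0003 0.006 -0.001 0 0 0; 0.0012 0.0057 -0.0014 0 0 0; 0.0009 0.0058 -0.0011 0 0 0; 0.0006 0.0059 -0.0008 0 0 0; 0.0003 0.006 -0.0005 0 0 0")

```text
t: 4.78
tcp_pos: [0.5393, 0.0168, 0.3109]
orientation: [-0.026, 0.931, 0.07, 0.357]
force: [-0.6, 1.5, -1.3]
width: -0.002
grasp_force: 0.8
```

Emit:
arm_command(motion="0 0.006 0 0 0 0; 0 0.006 0 0 0 0; -0.0005 0.006 0.0004 0 0 0; -0.0008 0.0059 0.0007 0 0 0; -0.001 0.0058 0.001 0 0 0")

```text
t: 5.2
tcp_pos: [0.544, -0.0121, 0.3079]
orientation: [-0.026, 0.931, 0.07, 0.357]
force: [0.4, 1.3, -0.0]
width: -0.001
grasp_force: 0.7
```

Run:
```python
from h import *
state()
f=grab_frame("scene")
print(pinpoint("valve","scene")[:2])
y,z=loc(tool()[1])[1:]; a=np.degrees(np.arctan2(-y,z)); print(a)
arc(a,a+60,15)
```

```text
5.2 q [ 0.77 -0.23 -0.64  2.22 -0.69  0.47 -0.81] tcp [ 0.544  -0.0121  0.3079] loc [-0.0039 -0.0233  0.0829] head 8.4 pitch 48.0 F [ 0.4  1.3 -0. ] w -0.0005145386181515885
[{'location': [0.5629, -0.1079, 0.3022], 'score': 0.37}]
16.478869954706266
-0.0007 0.0056 0.0023 0.5 -0 -0.3; -0.0016 0.0055 0.0016 0 0 0; -0.0019 0.0054 0.0019 0 0 0; -0.0021 0.0052 0.0022 0 0 0; -0.0023 0.0049 0.0025 0 0 0
-0.0026 0.0047 0.0027 0 0 0; -0.0028 0.0044 0.003 0 0 0; -0.003 0.0041 0.0032 0 0 0; -0.0031 0.0038 0.0034 0 0 0; -0.0033 0.0035 0.0036 0 0 0
-0.0035 0.0031 0.0038 0 0 0; -0.0036 0.0028 0.0039 0 0 0; -0.0037 0.0024 0.0041 0 0 0; -0.0038 0.002 0.0042 0 0 0; -0.0039 0.0016 0.0043 0 0 0
```

It's working: the valve is now at about 57°, and the push force is about 1.5 N. Continuing.

Emit:
arm_command(motion="-0.0007 0.0056 0.0023 0 0 0; -0.0016 0.0055 0.0016 0 0 0; -0.0019 0.0054 0.0019 0 0 0; -0.0021 0.0052 0.0022 0 0 0; -0.0023 0.0049 0.0025 0 0 0")

```text
t: 5.72
tcp_pos: [0.5485, -0.0382, 0.294]
orientation: [-0.026, 0.931, 0.07, 0.357]
force: [-0.4, 1.4, 0.2]
width: -0.002
grasp_force: 0.8
```

Emit:
arm_command(motion="-0.0026 0.0047 0.0027 0 0 0; -0.0028 0.0044 0.003 0 0 0; -0.003 0.0041 0.0032 0 0 0; -0.0031 0.0038 0.0034 0 0 0; -0.0033 0.0035 0.0036 0 0 0")

```text
t: 6.13
tcp_pos: [0.5512, -0.0586, 0.2722]
orientation: [-0.026, 0.931, 0.07, 0.357]
force: [-0.2, 1.8, 0.1]
width: 0.001
grasp_force: 0.8
```

Run:
```python
from h import *
state()
f=grab_frame("scene");cv2.imwrite("pics/s3.png",cv2.resize(f["image"][80:230,120:320,::-1],(800,600)))
for r in pinpoint("valve","scene")[:2]: l=loc(r['location']); print(r,np.degrees(np.arctan2(-l[1],l[2])))
y,z=loc(tool()[1])[1:]; a=np.degrees(np.arctan2(-y,z)); print(a)
arc(a,a+40,10)
```

```text
6.13 q [ 0.74 -0.13 -0.54  2.24 -0.78  0.41 -0.61] tcp [ 0.5512 -0.0586  0.2722] loc [-0.0033 -0.0703  0.0472] head 8.4 pitch 48.0 F [-0.2  1.8  0.1] w 0.0013679334067188736
{'location': [0.5674, -0.1308, 0.2048], 'score': 0.43} 97.98124341970055
56.854015821824824
-0.0022 0.0043 0.0039 0.4 0.1 -0.3; -0.0036 0.0027 0.0039 0 0 0; -0.0037 0.0024 0.0041 0 0 0; -0.0038 0.002 0.0042 0 0 0; -0.0039 0.0016 0.0043 0 0 0
-0.004 0.0012 0.0044 0 0 0; -0.004 0.0007 0.0044 0 0 0; -0.004 0.0003 0.0045 0 0 0; -0.004 -0.0001 0.0045 0 0 0; -0.004 -0.0005 0.0045 0 0 0
```

View pics/s3.png

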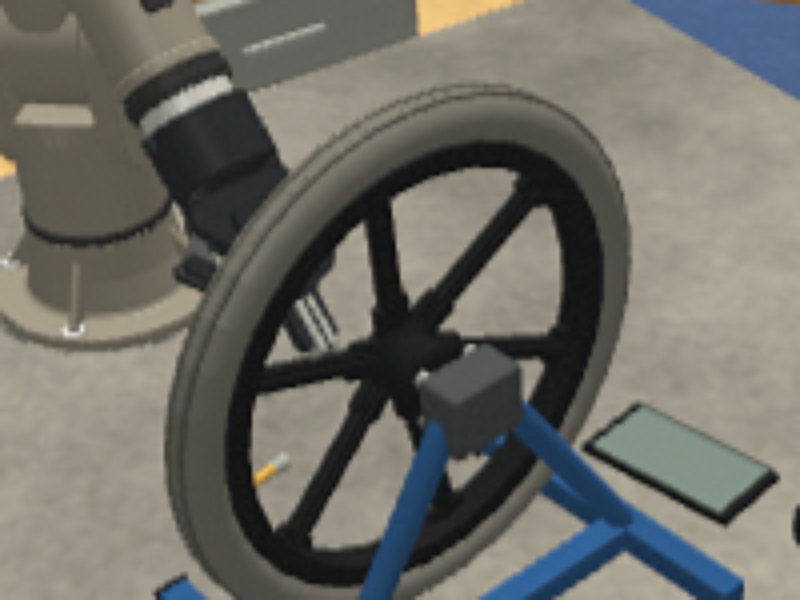

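The fingertip at (320,330) is pushing the spoke that was at the top, and the valve at (270,470) is at about 98°. Continuing about 40° more.

Emit:
arm_command(motion="-0.0022 0.0043 0.0039 0 0 0; -0.0036 0.0027 0.0039 0 0 0; -0.0037 0.0024 0.0041 0 0 0; -0.0038 0.002 0.0042 0 0 0; -0.0039 0.0016 0.0043 0 0 0")

```text
t: 6.65
tcp_pos: [0.5542, -0.0713, 0.2457]
orientation: [-0.026, 0.931, 0.07, 0.357]
force: [0.4, 0.9, 1.1]
width: -0.0
grasp_force: 0.8
```

Emit:
arm_command(motion="-0.004 0.0012 0.0044 0 0 0; -0.004 0.0007 0.0044 0 0 0; -0.004 0.0003 0.0045 0 0 0; -0.004 0 0.0045 0 0 0; -0.004 -0.0005 0.0045 0 0 0")

```text
t: 7.07
tcp_pos: [0.5544, -0.0732, 0.2157]
orientation: [-0.025, 0.931, 0.07, 0.357]
force: [-1.0, 0.7, 1.6]
width: -0.004
grasp_force: 0.9
```

Run:
```python
from h import *
state()
f=grab_frame("scene")
for r in pinpoint("valve","scene")[:2]: l=loc(r['location']); print(r,np.degrees(np.arctan2(-l[1],l[2])))
y,z=loc(tool()[1])[1:]; a=np.degrees(np.arctan2(-y,z)); print(a)
arc(a,a+20,5)
```

```text
7.07 q [ 0.7  -0.02 -0.5   2.3  -1.01  0.28 -0.33] tcp [ 0.5544 -0.0732  0.2157] loc [-0.0021 -0.0853 -0.0093] head 8.4 pitch 48.0 F [-1.   0.7  1.6] w -0.0036972585919942645
{'location': [0.5575, -0.0837, 0.1155], 'score': 0.59} 138.74220619951348
97.130332195355
-0.0039 -0.0004 0.0045 0.4 0.1 -0.3; -0.0039 -0.0014 0.0044 0 -0 0; -0.0038 -0.0018 0.0043 0 0 0; -0.0037 -0.0022 0.0042 0 0 0; -0.0036 -0.0025 0.0041 0 0 0
```

The valve is at 139° and needs 41° more. Joint 6 is near its limit, so I'll withdraw and take the next spoke, which is now at about 49°.

Run:
```python
from h import *
O=ori(9,48); t=np.radians(23); y,z=-.086*np.sin(t),.086*np.cos(t)
rows([(W(-.004,-.085,0.0),O,1),(W(-.06,-.085,.006),O,4),(W(-.065,y,z+.01),O,5),(W(-.003,y,z),O,5)])
```

```text
0.0064 0.0002 -0.0085 0.4 0.1 -0.3; -0.0094 -0.0003 -0.0105 0 0 0; -0.0094 -0.0003 -0.0105 -0 -0 -0; -0.0094 -0.0003 -0.0105 0 -0 0; -0.0094 -0.0003 -0.0105 0 0 0
0.0105 -0.0103 -0.0129 0 0 0; 0.0105 -0.0103 -0.0129 0 0 0; 0.0105 -0.0103 -0.0129 0 0 0; 0.0105 -0.0103 -0.0129 0 0 0; 0.0105 -0.0103 -0.0129 0 0 0
0.0079 0.0002 0.0098 0 0 0; 0.0079 0.0002 0.0098 0 0 0; 0.0079 0.0002 0.0098 0 0 0; 0.0079 0.0002 0.0098 0 0 0; 0.0079 0.0002 0.0098 0 0 0
```

Emit:
arm_command(motion="0.0064 0 -0.0085 0 0 0; -0.0094 0 -0.0105 0 0 0; -0.0094 0 -0.0105 0 0 0; -0.0094 0 -0.0105 0 0 0; -0.0094 0 -0.0105 0 0 0")

```text
t: 7.58
tcp_pos: [0.4971, -0.0816, 0.2326]
orientation: [-0.025, 0.931, 0.07, 0.357]
force: [0.5, -0.4, -0.2]
width: -0.001
grasp_force: 0.0
```

Emit:
arm_command(motion="0.0105 -0.0103 -0.0129 0 0 0; 0.0105 -0.0103 -0.0129 0 0 0; 0.0105 -0.0103 -0.0129 0 0 0; 0.0105 -0.0103 -0.0129 0 0 0; 0.0105 -0.0103 -0.0129 0 0 0")

```text
t: 8.0
tcp_pos: [0.4856, -0.0306, 0.3162]
orientation: [-0.025, 0.931, 0.07, 0.357]
force: [-0.0, -0.4, 0.6]
width: -0.001
grasp_force: 0.0
```

Run:
```python
from h import *
state()
f=grab_frame("scene")
for r in pinpoint("valve","scene")[:2]: l=loc(r['location']); print(r,np.degrees(np.arctan2(-l[1],l[2])))
O=ori(9,48); t=np.radians(23); y,z=-.086*np.sin(t),.086*np.cos(t)
rows([(W(-.003,y,z),O,5)])
rect("scene","pics/r4.png",HUB,YAW)
```

```text
8.0 q [ 0.81 -0.37 -0.54  2.29 -0.82  0.61 -0.63] tcp [ 0.4856 -0.0306  0.3162] loc [-0.0643 -0.0336  0.0912] head 8.3 pitch 48.1 F [-0.  -0.4  0.6] w -0.001483942606868596
{'location': [0.5587, -0.0768, 0.1094], 'score': 0.59} 142.28689060981773
0.0068 0.0002 0.0102 0.1 -0 0; 0.0068 0.0002 0.0102 0.1 -0 0; 0.0069 0.0002 0.0102 0.1 -0 0; 0.0069 0.0002 0.0102 0.1 -0 0; 0.0069 0.0002 0.0102 0.1 -0 0
```

View pics/r4.png

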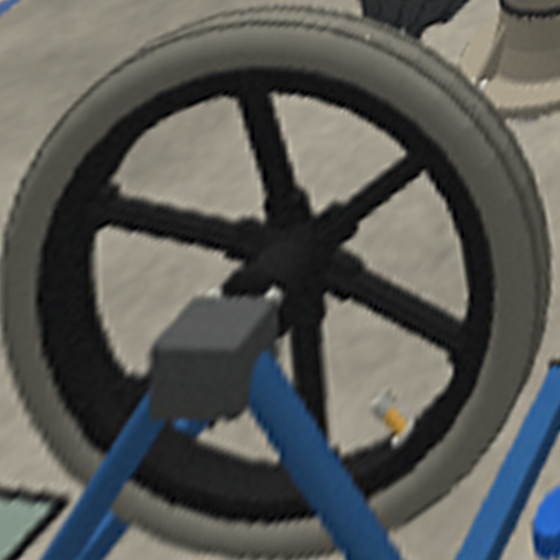

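The valve is at lower right, foot (398,432), about 141°. The next spoke is at about 51°, with its opening clear. I'll insert, then push from 23° to about 63°.

Emit:
arm_command(motion="0.0068 0 0.0102 0 0 0; 0.0068 0 0.0102 0 0 0; 0.0069 0 0.0102 0 0 0; 0.0069 0 0.0102 0 0 0; 0.0069 0 0.0102 0 0 0")

```text
t: 8.57
tcp_pos: [0.5448, -0.0226, 0.2985]
orientation: [-0.026, 0.931, 0.069, 0.356]
force: [0.5, 0.6, -0.0]
width: 0.001
grasp_force: 0.0
```

Run:
```python
from h import *
state()
y,z=loc(tool()[1])[1:]; a=np.degrees(np.arctan2(-y,z)); print(a)
arc(a,63,10)
```

```text
8.57 q [ 0.85 -0.22 -0.69  2.22 -0.75  0.47 -0.73] tcp [ 0.5448 -0.0226  0.2985] loc [-0.0046 -0.0338  0.0735] head 8.5 pitch 48.2 F [ 0.5  0.6 -0. ] w 0.0008715863058932532
24.708763985894155
0.0025 0.0073 -0.0005 0.4 0.2 -0.3; -0.002 0.005 0.0021 0 0 0; -0.0022 0.0047 0.0023 0 0 0; -0.0024 0.0045 0.0026 0 0 0; -0.0026 0.0043 0.0028 0 0 0
-0.0028 0.004 0.003 0 0 0; -0.003 0.0037 0.0032 0 0 0; -0.0031 0.0034 0.0034 0 0 0; -0.0033 0.0031 0.0036 0 0 0; -0.0034 0.0028 0.0037 0 0 0
```

Emit:
arm_command(motion="0.0025 0.006 -0.0005 0 0 0; -0.002 0.005 0.0021 0 0 0; -0.0022 0.0047 0.0023 0 0 0; -0.0024 0.0045 0.0026 0 0 0; -0.0026 0.0043 0.0028 0 0 0")

```text
t: 8.98
tcp_pos: [0.5494, -0.0463, 0.2888]
orientation: [-0.026, 0.931, 0.07, 0.357]
force: [-0.4, 0.7, 0.3]
width: 0.003
grasp_force: 0.7
```

Emit:
arm_command(motion="-0.0028 0.004 0.003 0 0 0; -0.003 0.0037 0.0032 0 0 0; -0.0031 0.0034 0.0034 0 0 0; -0.0033 0.0031 0.0036 0 0 0; -0.0034 0.0028 0.0037 0 0 0")

```text
t: 9.4
tcp_pos: [0.5523, -0.063, 0.266]
orientation: [-0.026, 0.931, 0.07, 0.357]
force: [0.5, 2.1, 1.6]
width: 0.003
grasp_force: 0.9
```

Run:
```python
from h import *
state()
f=grab_frame("scene")
for r in pinpoint("valve","scene")[:2]: l=loc(r['location']); print(r,np.degrees(np.arctan2(-l[1],l[2])))
y,z=loc(tool()[1])[1:]; a=np.degrees(np.arctan2(-y,z)); print(a)
arc(a,78.5,5)
```

```text
9.4 q [ 0.83 -0.12 -0.62  2.25 -0.83  0.4  -0.55] tcp [ 0.5523 -0.063   0.266 ] loc [-0.0028 -0.0748  0.041 ] head 8.4 pitch 48.0 F [0.5 2.1 1.6] w 0.003430842766722542
61.99174144533054
-0.0024 0.0028 0.0034 0.4 0.1 -0.3; -0.0031 0.0019 0.0034 0 0 0; -0.0031 0.0017 0.0034 0 0 0; -0.0032 0.0014 0.0035 0 0 0; -0.0032 0.0011 0.0036 0 0 0
```

Emit:
arm_command(motion="-0.0024 0.0028 0.0034 0 0 0; -0.0031 0.0019 0.0034 0 0 0; -0.0031 0.0017 0.0034 0 0 0; -0.0032 0.0014 0.0035 0 0 0; -0.0032 0.0011 0.0036 0 0 0")

```text
t: 9.92
tcp_pos: [0.5542, -0.0717, 0.2433]
orientation: [-0.026, 0.931, 0.07, 0.357]
force: [0.4, 1.6, 1.7]
width: 0.001
grasp_force: 0.9
```

Run:
```python
from h import *
state()
y,z=loc(tool()[1])[1:]; a=np.degrees(np.arctan2(-y,z)); print(a)
rect("scene","pics/r5.png",HUB,YAW,dx=-.0045)
for c in ("scene","wrist"):
    if c=="wrist": grab_frame(c)
    for r in pinpoint("valve",c)[:2]: l=loc(r['location']); print(r,np.degrees(np.arctan2(-l[1],l[2])))
O=ori(9,48)
rows([(W(-.004,y,z+.009),O,1),(W(-.07,y,z+.02),O,4)])
```

```text
9.92 q [ 0.81 -0.07 -0.6   2.27 -0.89  0.35 -0.46] tcp [ 0.5542 -0.0717  0.2433] loc [-0.0022 -0.0837  0.0183] head 8.4 pitch 48.0 F [0.4 1.6 1.7] w 0.0014400363816930866
77.69006402681833
0.0054 -0 -0.0078 0.4 0.1 -0.3; -0.0104 -0.0003 -0.0131 0 0 0; -0.0104 -0.0003 -0.0131 0 0 0; -0.0104 -0.0003 -0.0131 0 0 0; -0.0104 -0.0003 -0.0131 0 0 0
```

View pics/r5.png

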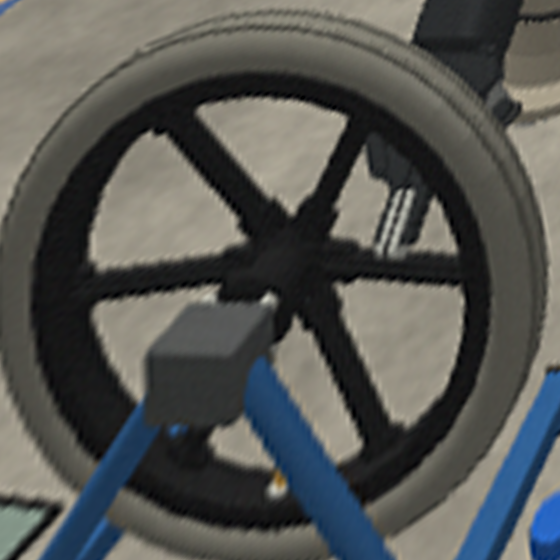

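The valve shows at the bottom, foot (276,488), just left of the leg tube. The pushed spoke runs from (85,290) to (465,270), about 1–3° short of level. I'll nudge it 2 mm further, then withdraw.

Emit:
arm_command(motion="-0.0015 0 0.0016 0 0 0; 0 0 0 0 0 0; 0.0068 0 -0.0095 0 0 0; -0.0104 0 -0.0131 0 0 0; -0.0104 0 -0.0131 0 0 0")

```text
t: 10.53
tcp_pos: [0.5203, -0.0764, 0.2593]
orientation: [-0.026, 0.931, 0.071, 0.358]
force: [1.1, -0.2, -0.0]
width: 0.001
grasp_force: 0.0
```

Emit:
arm_command(motion="-0.0104 0 -0.0131 0 0 0; -0.0104 0 -0.0131 0 0 0; 0 0.02 -0.03 0 0 0; 0 0.02 -0.03 0 0 0; 0 0 0 0 0 0")

```text
t: 10.95
tcp_pos: [0.4534, -0.133, 0.3138]
orientation: [-0.021, 0.93, 0.067, 0.361]
force: [0.8, -0.9, -0.2]
width: 0.001
grasp_force: 0.0
```

Run:
```python
from h import *
state()
rect("scene","pics/r6.png",HUB,YAW,dx=-.0)
for r in pinpoint("valve","scene")[:2]: l=loc(r['location']); print(r,np.degrees(np.arctan2(-l[1],l[2])))
for r in pinpoint("hub","scene")[:1]+pinpoint("stand","scene")[:1]: print(r)
```

```text
10.95 q [ 0.91 -0.31 -0.34  2.29 -0.88  0.73 -0.32] tcp [ 0.4534 -0.133   0.3138] loc [-0.1104 -0.1305  0.0888] head 7.5 pitch 47.6 F [ 0.8 -0.9 -0.2] w 0.0007373767334740188
{'location': [0.6667, 0.3011, -0.0012], 'score': 0.19} -129.96562274340988
{'location': [0.5431, 0.0109, 0.2216], 'score': 0.92}
{'location': [0.5463, 0.0131, 0.0003], 'score': 0.76}
```

View pics/r6.png

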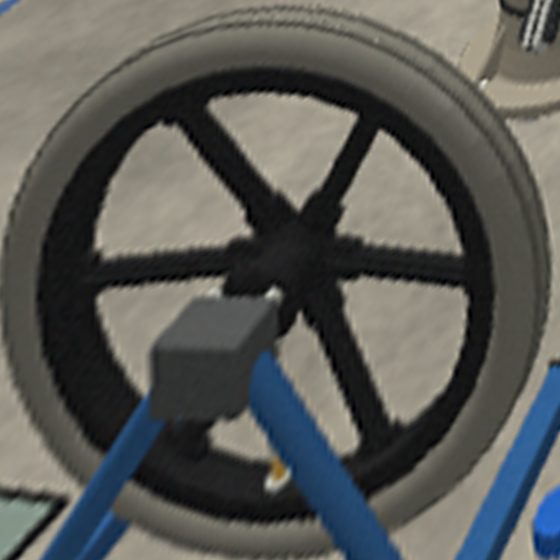

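The spokes lie level, from (90,275) to (465,268), and symmetric at the top, (185,115) and (375,120). The valve is at the bottom at (275,480), within about 2°, and the hand is clear. Handing in.

```bash
python3 -c "
from cell import env
print(env.hand_in())"
```

```text
the job is handed in; nothing more can be done
None
```

I turned the wheel about 156° clockwise with gentle fingertip pushes on two spokes. In the last picture the valve is at the bottom to within about 2°, the hand is clear and the stand has not visibly moved; the job is handed in, but no verdict came back.

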